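# Seat and lock a chopping-board blank in the guarded trim jig

## Robot

A 6-joint arm with a two-finger parallel gripper is mounted at the origin on the work surface. World frame = base frame: x ahead of the robot, y to its left, z up, the work surface at z = 0. Lengths are in m, angles in degrees, forces in N, time in s.
With the tool pointing down it reaches from about 0.35 to 0.975 m from the base axis. Payload 17.4 kg.
Tool frame: the origin (TCP) lies at the very end of the fingers, on their centre line; the grasp point (between the pads) lies 19 mm behind it (r.hold_point_z is the distance from the TCP to the grasp point, in m); z points along the fingers, y is the line along which they close (so a half turn about z gives the same grasp; the last joint's range is limited). The gripper opens to 85 mm and grips with 20 to 120 N. Pads are 22 mm wide; open, the fingers measure 114 mm over their backs; the gripper's body (76 mm by 85 mm) begins 54 mm behind the grasp point. The pads swing forward as they close: fully open they stand 13 mm farther back than shut.
Start: joints at [-71.952, 6.646, 82.598, -0, 90.757, -2.166], TCP at [0.233, -0.633, 0.231] pointing down, gripper open.
Joint ranges: [-162.19, 162.19], [-47.58, 125.68], [4.15, 143.07], [-65.23, 245.23], [0.69, 171.88], [-170.13, 170.13]. Speed limits (degrees/s): [108.29, 108.29, 127.2, 180, 180, 180].

## Interface

Orientations are given as [roll, pitch, yaw] about the fixed x, y, z axes, in that order (R = Rz(yaw) Ry(pitch) Rx(roll)).
In Python, from bench import r gives the robot as it stands.
- The arm moves only by the tool move_arm, never from a script. Its argument "moves" is a list of rows, each a list of 3 entries, a list of its own where there are three numbers: the closure in counts, from 0 (fully open) to 255 (shut), then the shift along the tool's x, y, z in mm, then the turn about the tool's z in degrees. A call has 1 to 8 rows; each row shifts and turns the commanded pose from where the row before left it, along the tool's axes as they then stand; what a row does not reach is not made up. A row lasts 1/10 s, in which the tool goes at most 50 mm and 8.59 degrees, less where a joint would pass 70% of its speed; a pose out of reach is approached as far as the arm can. A call is refused whole if a number of a shift passes 50 or a number of a turn 8.59, either way. A call with a gripper value outside its range is refused whole. The fingers move at their own pace and stop on an object; the grip force is fixed at half the most. Time passes only in rows, so rows that do not move let the fingers close. It gives the time, the measured TCP pose, the force, the opening and the grip force at its end, in the units of the state.
- r.observe(): the state, without advancing time (a new reading comes with each control period).
- r.grab_frame(name): name is "scene" or "top"; returns a dict with "img" (384x512x3 uint8, red, green, blue), "range_z" (384x512 float32, m along the optical axis (not along the pixel's ray), 0 where there is no reading), "fx", "fy", "cx", "cy" (pixels), "origin" and "orientation" of the camera in the world. Camera axes: x right, y up, looking along -z (the intrinsics and any distortion apply to the point x, -y, -z); pixel columns grow to the right and rows downward; lengths in m; the calibration is good to about 2 mm. A picture is of the moment at which its call begins.
- r.finish_job(): hands the job in; it is judged then, once.
The state is a dict: "time": time; "joint_pos": joint angles; "qd": joint speeds; "effort": joint torques, N m; "ee_pos": TCP position; "tool_rot": TCP orientation; "force": force on the tool from outside, world axes, zero at the start; "wrist_torque": the same for the moment, N m; "width": finger opening in m; "grasp_force": force on a finger pad.
Only numpy, scipy, OpenCV 4.12 (cv2) and the standard library are available. Lean on these libraries where they do the work, as an engineer would, in place of code of your own. Each camera call takes 0.05 s, during which the arm holds its last target. There are 200 camera calls.

## Task

With the fingertips, push the checkered board blank along the bed of the trim jig until it lies flat against the aluminium fence, in the middle under the raised hold-down lever; slide it, do not lift it. Then reach down through the window in the yellow guard and press the red lever pad until the lever's foot rests on the board, without touching the guard, and draw the hand back out. Leave the other things on the bench where they are.

Things in the scene. Friction and masses are not known exactly. Their poses are not given: they have to be found in the camera images.
- jig: Fixed trim jig: grey base 320 (x) x 440 (y -240 to +200) x 18 mm. Origin on the bench, z up. Its top, 18 mm up, is the bed; boards are pushed along the jig's +y to the aluminium fence (230 mm long along x, centred on x=0, 24 mm above the bed, face at y=+20). Behind it: the guard, the lever hinge (along x at y=+150, 66 mm above the bench), a blue motor and a dust port, all below the guard plate.
- guard: Yellow steel plate fixed level over the lever, 230 (x) x 170 (y, -65 to +105) x 5 mm, on four posts; not to be touched. Origin: centre of its 90 x 90 mm window (black edging), on the plate's top face, 135 mm above the bench, at jig x=0, y=+65 mm. Axes as the jig's.
- lever (a joint): Hold-down lever under the guard: steel arm 24 mm wide from the hinge towards jig -y. 0 = raised (starts 0 to 0.05 rad), grows pressed down; friction holds it where left; about 4 N at the pad moves it. At about 0.25 it is level and its rubber foot (18 mm round, at jig x=0, y=+3 mm) rests on a board that is in place. With no board below it runs on to a stop at 0.30.
- lever_pad (a point): Centre of the top face of the red round press pad on the lever (36 mm across, 25 mm tall), below the middle of the guard window, 85 mm from the hinge. It moves with the lever: about 20 mm below the guard's top face when raised and 38 mm below it when the foot is on the board.
- board: Loose checkered end-grain board blank, light and dark wood, 160 (its x) x 120 (its y) x 30 mm, 0.3 to 0.55 kg, flat on the bed. Origin: centre of its underside; its axes lie within about 0.12 rad of the jig's. When it lies against the fence its origin is at jig y = -40 mm. It starts 30 to 70 mm short of that and within 20 mm of jig x = 0.
- offcut: Bystander: loose wood offcut 28 x 70 x 25 mm lying on the jig's bed beside the board on its -x side. Origin under its centre.
- tin: Bystander: small loose round wax tin with orange lid, 36 mm across, 35 mm tall, on the jig's bed beside the board on its +x side. Origin under its centre.
- glue: Bystander: loose white and blue glue bottle, 60 mm across, 170 mm tall, on the bench to the left. Origin under its centre.
- driver: Bystander: loose red-handled screwdriver lying on the bench to the left.
- brush: Bystander: loose bench brush with wooden handle lying on the bench to the right.
- sander: Bystander: loose yellow hand sanding block 110 x 65 x 50 mm on the bench to the right. Origin under its centre.
There are look-alikes about, which are no part of the job. What is shaped like the board but turquoise is not meant.

How it is judged:
By the outcome, as a careful person would: the job done as asked, in the order asked, and still so for the second after the job is handed in, with the robot touching nothing.
It also fails if it takes over 64 s, if anything falls off the work surface, if the arm or the gripper's body presses on something with over 40 N, if the wrist force passes 120 N, or if a joint passes its speed limit or range.

## Working session

There is one attempt and no reset: what is moved stays moved. The work goes in short steps, Python scripts to look and compute and a tool call to move; the robot and the scene stay as the last step left them, time stands still between calls to the robot, and variables do not carry over. Pictures are saved under pics/ and viewed, at most 10 in all, crops included, and the job is handed in when it is done.

Besides the shell and the picture viewer there is one more tool, called after ">>>" by a JSON object that holds its "api" and its "payload". move_arm: Moves the arm, as the interface text tells. Its arguments: {"type":"object","properties":{"moves":{"type":"array"}},"required":["moves"]}

```bash
mkdir -p pics; ls
cat > h.py <<'E'
import numpy as np, cv2
from bench import r
from scipy.spatial.transform import Rotation as R
def cam(f):
    o=np.array(f["orientation"],float); 
    M=o if o.shape==(3,3) else R.from_euler('xyz',o,degrees=True).as_matrix()
    return M,np.array(f["origin"],float)
def cloud(f):
    M,t=cam(f); z=f["range_z"]; v,u=np.mgrid[:z.shape[0],:z.shape[1]]
    P=np.stack([(u-f["cx"])/f["fx"]*z,-(v-f["cy"])/f["fy"]*z,-z],-1)
    W=P@M.T+t; W[z<=0]=np.nan; return W
E
python3 - <<'E'
from h import *
fs=[]
for n in("scene","top"):
    f=r.grab_frame(n); print({k:v for k,v in f.items() if k not in("img","range_z")})
    np.savez(f"f_{n}.npz",**f)
    cv2.imwrite(f"pics/{n}0.png",cv2.resize(f["img"][:,:,::-1],(800,600)))
print(r.observe())
E
```

```text
pics
{'fx': 356.934745771425, 'fy': 356.934745771425, 'cx': 252.75886487613877, 'cy': 187.0133159404624, 'origin': array([ 1.10929199, -0.38277445,  0.8243732 ]), 'orientation': array([46.40039747, -0.99111366, 57.98950219])}
{'fx': 397.60500261655443, 'fy': 397.60500261655443, 'cx': 257.0897036231925, 'cy': 186.9725867439994, 'origin': array([0.36761722, 0.00528478, 1.47604804]), 'orientation': array([  4.35249288,   0.74081139, -89.71359872])}
{'time': 0.1, 'joint_pos': array([-7.19509572e+01,  6.67204964e+00,  8.26318921e+01, -1.13335244e-03,
        9.07573331e+01, -2.16382287e+00]), 'qd': array([-0.00615033,  0.02861996, -0.19803106,  0.04746798,  0.09478195,
        0.01318817]), 'effort': array([ 3.19195249e-03, -7.33666348e+01, -6.33789253e+01,  5.89084016e-05,
        5.21798924e-03,  3.07080245e-05]), 'ee_pos': array([ 0.2331724 , -0.63326182,  0.23062836]), 'tool_rot': array([-1.79938726e+02, -1.18108246e-03,  2.02128507e+01]), 'force': array([-0.69456799, -0.17631804,  0.48518416]), 'wrist_torque': array([-0.02192215, -0.03696034,  0.07627   ]), 'grasp_force': 0.0, 'width': 0.08551961998293146}
```

View pics/scene0.png

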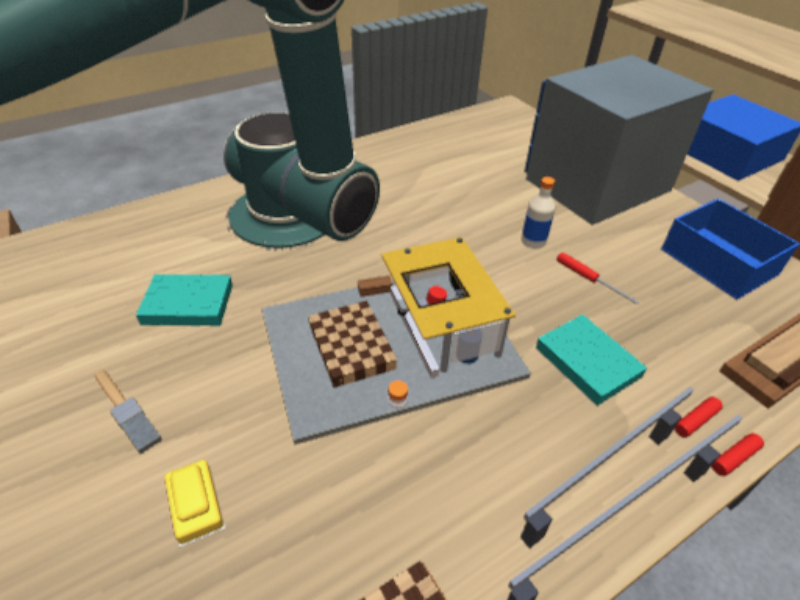

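View pics/top0.png

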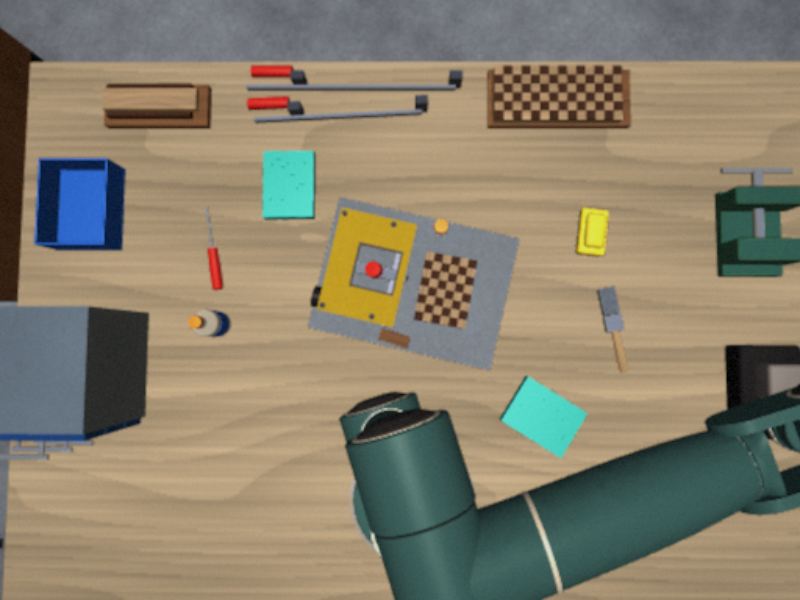

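The pictures show the jig with the guard at about (370,265) in the top view, the board at (445,290), the tin at (441,226) and the offcut at (395,338). Jig +y points to the left, towards world +y. The turquoise blocks are decoys.

```bash
cat >> h.py <<'E'
def cast(f,uv,z):
    M,t=cam(f); uv=np.atleast_2d(uv).astype(float)
    d=np.stack([(uv[:,0]-f["cx"])/f["fx"],-(uv[:,1]-f["cy"])/f["fy"],-np.ones(len(uv))],-1)@M.T
    return t+d*((z-t[2])/d[:,2])[:,None]
def biggest(m,roi):
    k=np.zeros_like(m); u0,v0,u1,v1=roi; k[v0:v1,u0:u1]=m[v0:v1,u0:u1]
    c,_=cv2.findContours(k,cv2.RETR_EXTERNAL,cv2.CHAIN_APPROX_NONE)
    return max(c,key=cv2.contourArea)[:,0]
def rect(f,m,roi,z):
    P=cast(f,biggest(m,roi),z)[:,:2]; return cv2.minAreaRect((P*1000).astype(np.float32)),P
def masks(f):
    hsv=cv2.cvtColor(f["img"],cv2.COLOR_RGB2HSV); H,S,V=[hsv[...,i].astype(int) for i in range(3)]
    return dict(yel=((H>18)&(H<32)&(S>180)&(V>90)).astype(np.uint8),
     red=(((H<5)|(H>174))&(S>170)&(V>90)).astype(np.uint8),
     ora=((H>8)&(H<18)&(S>190)&(V>150)).astype(np.uint8),
     wood=cv2.morphologyEx(((S>55)&(H<28)).astype(np.uint8),cv2.MORPH_CLOSE,np.ones((3,3))))
E
python3 - <<'E'
from h import *
f=dict(np.load("f_top.npz")); m=masks(f)
J=(190,120,340,245)
print("guard",rect(f,m["yel"],J,.135)[0])
print("board",rect(f,m["wood"],(262,155,312,215),.048)[0])
print("tin",rect(f,m["ora"],(270,135,295,155),.053)[0])
print("offcut",rect(f,m["wood"],(235,205,268,228),.043)[0])
print("pad",rect(f,m["red"],(225,155,255,190),.115)[0])
W=cloud(f)
for n,(u,v) in dict(guard=(250,150),board=(285,185),bed=(315,190),pad=(239,172)).items(): print(n,np.nanmedian(W[v-2:v+3,u-2:u+3].reshape(-1,3),0).round(4))
hsv=cv2.cvtColor(f["img"],cv2.COLOR_RGB2HSV)
Pb=cv2.boxPoints(rect(f,m["wood"],(262,155,312,215),.048)[0]);print(Pb.round(1))
g=((hsv[...,1]<50)).astype(np.uint8)
# jig: everything in roi not bench (height)
h=((W[...,2]>.009)&(W[...,2]<.2)).astype(np.uint8)
print("jig",rect(f,h,J,.018)[0])
o=f["img"][:,:,::-1].copy()
for k,c in (("yel",(255,0,0)),("wood",(0,255,0)),("red",(255,255,0))): o[m[k]>0]=c
cv2.imwrite("pics/mask.png",cv2.resize(np.hstack([f["img"][110:250,190:345,::-1],o[110:250,190:345]]),None,fx=2.5,fy=2.5,interpolation=0))
E
```

```text
guard ((526.402099609375, 101.55975341796875), (168.50213623046875, 226.17788696289062), 76.94207763671875)
board ((483.58990478515625, -75.378173828125), (118.90052032470703, 159.18312072753906), 79.89976501464844)Traceback (most recent call last):
  File "<stdin>", line 6, in <module>
  File "h.py", line 21, in rect
    P=cast(f,biggest(m,roi),z)[:,:2]; return cv2.minAreaRect((P*1000).astype(np.float32)),P
             ~~~~~~~^^^^^^^
  File "h.py", line 19, in biggest
    return max(c,key=cv2.contourArea)[:,0]
           ~~~^^^^^^^^^^^^^^^^^^^^^^^
ValueError: max() iterable argument is empty
```

```bash
cat > m.py <<'E'
from h import *
def measure(f):
    m=masks(f); J=(190,120,340,245)
    (gc,gs,ga),_=rect(f,m["yel"],J,.135)
    a=np.radians(ga if gs[0]<gs[1] else ga-90)
    ey=np.array([np.cos(a),np.sin(a)]); 
    if ey[1]<0: ey=-ey
    ex=np.array([ey[1],-ey[0]]); O=np.array(gc)-85*ey
    tj=lambda p:np.stack([(np.asarray(p)-O)@ex,(np.asarray(p)-O)@ey],-1)
    print("O",O.round(1),"ey ang",np.degrees(np.arctan2(ey[1],ey[0])).round(2),"guard",np.round(gs,1))
    (c,s,_),_=rect(f,m["wood"],(225,150,312,215),.048); 
    return m,tj,ex,ey,O
E
python3 - <<'E'
from m import *
f=dict(np.load("f_top.npz")); m,tj,ex,ey,O=measure(f)
b=rect(f,m["wood"],(262,155,312,215),.048)[0]; print("board",tj(b[0]),tj(cv2.boxPoints(b)).round(1),b)
hsv=cv2.cvtColor(f["img"],cv2.COLOR_RGB2HSV)
print(hsv[145,282],hsv[216,252],hsv[172,239])
W=cloud(f); h=((W[...,2]>.030)&(W[...,2]<.07)).astype(np.uint8)
for n,roi,z in(("tin",(270,135,295,155),.053),("offcut",(235,207,268,228),.043)):
    q=rect(f,h,roi,z)[0]; print(n,tj(q[0]).round(1),np.round(q[1],1),tj(cv2.boxPoints(q)).round(0).tolist())
k=((hsv[...,1]>150)&((hsv[...,0]<6)|(hsv[...,0]>173))).astype(np.uint8)
q=rect(f,k,(225,155,255,190),.115)[0]; print("pad",tj(q[0]),q)
for n,(u,v) in dict(guard=(250,150),board=(285,185),bed=(315,190),pad=(239,172)).items(): print(n,np.nanmedian(W[v-2:v+3,u-2:u+3].reshape(-1,3),0).round(4))
st=r.observe()
for n,p in dict(pre=(-1,-215)).items(): print(n,O+p[0]*ex+p[1]*ey)
E
```

```text
O [507.2  18.8] ey ang 76.94 guard [168.5 226.2]
board [ -1.72852243 -97.03550844] [[ -78.1 -160.5]
 [  80.8 -152.3]
 [  74.7  -33.6]
 [ -84.3  -41.8]] ((483.58990478515625, -75.378173828125), (118.90052032470703, 159.18312072753906), 79.89976501464844)
[ 21 166 226] [ 13 144 131] [  1 206 225]
tin [140.6 -53.5] [29.3 28.9] [[123.0, -43.0], [130.0, -71.0], [158.0, -64.0], [152.0, -36.0]]
offcut [-134.9   -8.5] [69.4 27.2] [[-151.0, -42.0], [-124.0, -44.0], [-118.0, 25.0], [-145.0, 27.0]]
pad [-2.2360424  70.26015667] ((520.8936157226562, 87.70625305175781), (31.23859214782715, 31.040557861328125), 0.44056397676467896)
guard [0.5953 0.0478 0.1366]
board [ 0.4837 -0.0761  0.0483]
bed [ 0.4682 -0.188   0.0189]
pad [0.5224 0.0859 0.1165]
pre [ 457.64716797 -190.45695736]
```

>>> {"api": "move_arm", "payload": {"moves": [[0,[0,0,0],-8.1],[0,[0,0,0],-8.1],[0,[0,0,0],-8.1],[0,[0,0,0],-8.1],[0,[0,0,0],-8.1],[0,[0,0,0],-8.1],[0,[0,0,0],-8.1],[0,[0,0,0],0]]}}

```text
time: 0.9
ee_pos: [0.2332, -0.6333, 0.2309]
tool_rot: [-180.0, -0.0, 77.1]
force: [0.3, -0.3, 0.2]
width: 0.0852
grasp_force: 0.0
```

>>> {"api": "move_arm", "payload": {"moves": [[0,[30,8,0],0],[0,[35,8,0],0],[0,[35,8,0],0],[0,[35,8,0],0],[0,[35,8,0],0],[0,[35,8,0],0],[0,[35,8,0],0],[0,[35,8,0],0]]}}

```text
time: 1.7
ee_pos: [0.3582, -0.3787, 0.2312]
tool_rot: [-180.0, -0.0, 76.6]
force: [1.3, -0.2, 0.4]
width: 0.0854
grasp_force: 0.0
```

>>> {"api": "move_arm", "payload": {"moves": [[0,[35,8,0],0],[0,[35,8,0],0],[0,[35,8,0],0],[0,[35,8,0],0],[0,[35,8,0],0],[0,[30,8,0],0],[0,[0,0,0],0],[0,[0,0,0],0]]}}

```text
time: 2.5
ee_pos: [0.4511, -0.1909, 0.2312]
tool_rot: [-180.0, 0.0, 76.8]
force: [-0.0, -0.8, 0.7]
width: 0.0851
grasp_force: 0.0
```

>>> {"api": "move_arm", "payload": {"moves": [[0,[10,6,35],0],[0,[0,0,40],0],[0,[0,0,40],0],[0,[0,0,40],0],[0,[0,0,25],0],[0,[0,0,15],0],[0,[0,0,11],0],[0,[0,0,0],0]]}}

```text
time: 3.3
ee_pos: [0.4588, -0.1832, 0.0247]
tool_rot: [-179.9, -0.0, 76.8]
force: [0.0, 0.0, -0.2]
width: 0.0855
grasp_force: 0.0
```

Run:
```python
from h import *
f=r.grab_frame("scene"); print(r.observe()["ee_pos"],r.observe()["tool_rot"],r.observe()["force"])
cv2.imwrite("pics/s1.png",cv2.resize(f["img"][120:320,140:360,::-1],(792,720))[:600])
```

```text
[ 0.45926385 -0.18326018  0.02579316] [1.79984499e+02 4.58704883e-03 7.68633832e+01] [-0.6604639   0.25217907  0.38140326]
```

View pics/s1.png

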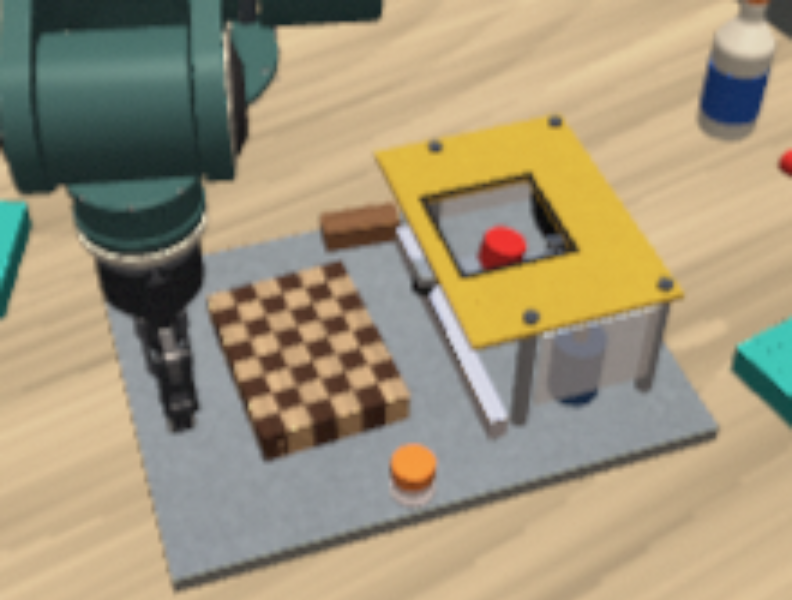

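>>> {"api": "move_arm", "payload": {"moves": [[0,[10,0,0],0],[0,[10,0,0],0],[0,[8,0,0],0],[0,[5,0,0],0],[0,[5,0,0],0],[0,[5,0,0],0],[0,[5,0,0],0],[0,[5,0,0],0]]}}

```text
time: 4.15
ee_pos: [0.4713, -0.1311, 0.0254]
tool_rot: [180.0, 0.0, 76.9]
force: [-0.1, -3.6, 1.4]
width: 0.0856
grasp_force: 1.6
```

>>> {"api": "move_arm", "payload": {"moves": [[0,[4,0,0],0],[0,[4,0,0],0],[0,[4,0,0],0],[0,[4,0,0],0],[0,[4,0,0],0],[0,[3,0,0],0],[0,[2,0,0],0],[0,[0,0,0],0]]}}

```text
time: 4.95
ee_pos: [0.4768, -0.1065, 0.0252]
tool_rot: [-180.0, -0.0, 76.9]
force: [0.0, -1.2, -0.4]
width: 0.0858
grasp_force: 0.0
```

Run:
```python
from m import *
f=r.grab_frame("scene"); s=r.observe(); print(s["ee_pos"],s["tool_rot"],s["force"])
O=np.array([507.2,18.8]);a=np.radians(76.94);ey=np.array([np.cos(a),np.sin(a)]);ex=np.array([ey[1],-ey[0]])
p=s["ee_pos"][:2]*1000-O; print("tcp jig",p@ex,p@ey)
cv2.imwrite("pics/s2.png",cv2.resize(f["img"][120:320,140:360,::-1],(660,600)))
```

```text
[ 0.47664188 -0.10653035  0.0250651 ] [-1.79972140e+02 -3.19314474e-02  7.69247033e+01] [-0.10659684 -0.55100245 -0.11968885]
tcp jig -1.446642951874871 -128.99380417168146
```

View pics/s2.png

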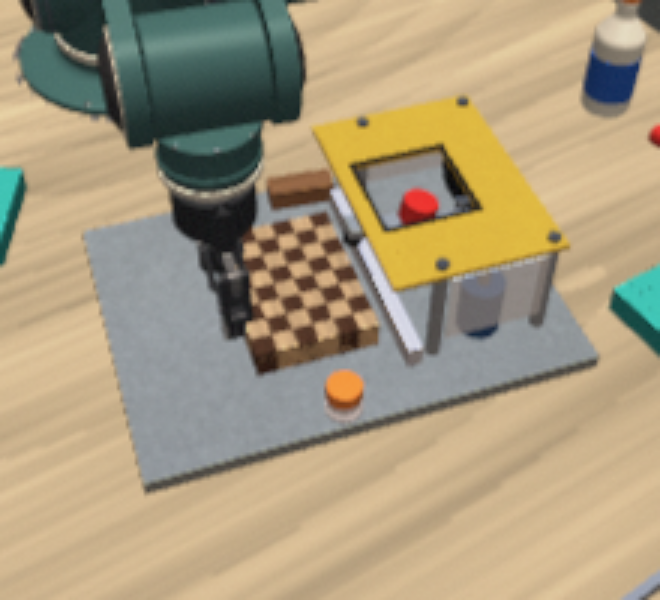

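The board is being pushed squarely, with about 15–20 mm left to the fence.

>>> {"api": "move_arm", "payload": {"moves": [[0,[3,0,0],0],[0,[3,0,0],0],[0,[3,0,0],0],[0,[2,0,0],0],[0,[2,0,0],0],[0,[1,0,0],0],[0,[1,0,0],0],[0,[0,0,0],0]]}}

```text
time: 5.8
ee_pos: [0.4802, -0.0922, 0.0253]
tool_rot: [180.0, -0.0, 76.9]
force: [-0.4, -0.4, -0.6]
width: 0.0855
grasp_force: 0.0
```

>>> {"api": "move_arm", "payload": {"moves": [[0,[1,0,0],0],[0,[1,0,0],0],[0,[1,0,0],0],[0,[0,0,0],0]]}}

```text
time: 6.2
ee_pos: [0.4808, -0.0907, 0.0255]
tool_rot: [180.0, 0.2, 76.9]
force: [-1.5, -14.9, -0.4]
width: 0.0854
grasp_force: 7.6
```

>>> {"api": "move_arm", "payload": {"moves": [[0,[1,0,0],0],[0,[0,0,0],0],[0,[0,0,0],0]]}}

```text
time: 6.5
ee_pos: [0.4808, -0.0906, 0.0255]
tool_rot: [180.0, 0.3, 76.9]
force: [-4.0, -24.7, 0.4]
width: 0.0852
grasp_force: 12.1
```

Run:
```python
from m import *
f=r.grab_frame("scene"); s=r.observe(); print(s["force"],s["wrist_torque"])
cv2.imwrite("pics/s3.png",cv2.resize(f["img"][160:260,190:310,::-1],(720,600),interpolation=cv2.INTER_CUBIC))
```

```text
[ -4.30435826 -23.61073483   0.72373824] [-3.59504679  0.72524684  0.35368501]
```

View pics/s3.png

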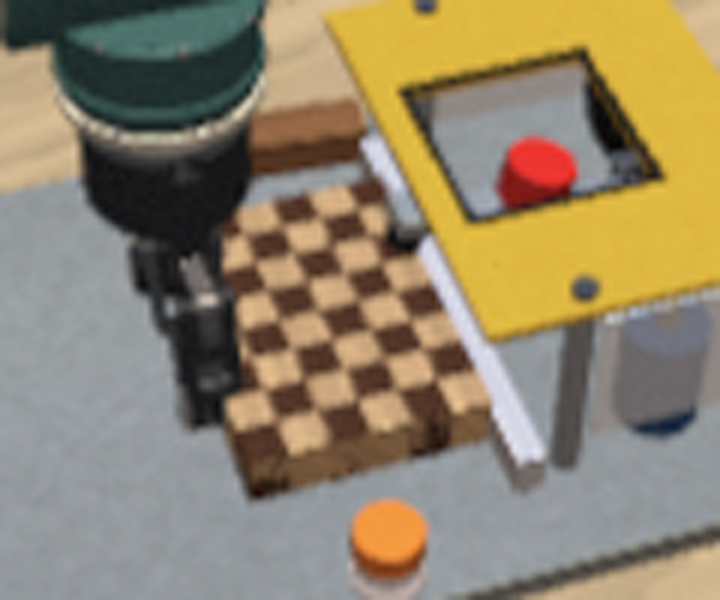

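The board is flush against the fence along its whole edge, with 24 N of contact force. I'll back off and check from above.

>>> {"api": "move_arm", "payload": {"moves": [[0,[-3,0,0],0],[0,[-7,0,0],0],[0,[-25,0,0],0],[0,[-35,0,-20],0],[0,[-35,0,-40],0],[0,[-40,0,-45],0],[0,[-40,0,-45],0],[0,[-40,0,-45],0]]}}

```text
time: 7.35
ee_pos: [0.4345, -0.287, 0.1968]
tool_rot: [180.0, -0.0, 76.9]
force: [-0.2, 0.6, 0.1]
width: 0.0857
grasp_force: 0.0
```

Run:
```python
from m import *
f=r.grab_frame("top"); s=r.observe(); print(s["ee_pos"],s["tool_rot"])
m,tj,ex,ey,O=measure(f)
b=rect(f,m["wood"],(245,150,312,215),.048)[0]; print("board",tj(b[0]),tj(cv2.boxPoints(b)).round(1).tolist(),b)
hsv=cv2.cvtColor(f["img"],cv2.COLOR_RGB2HSV)
# window hole: inner contour of yellow
k=np.zeros_like(m["yel"]);k[120:245,190:340]=m["yel"][120:245,190:340]
c,h=cv2.findContours(k,cv2.RETR_CCOMP,cv2.CHAIN_APPROX_NONE)
hole=max([x for x,y in zip(c,h[0]) if y[3]>=0],key=cv2.contourArea)[:,0]
q=cv2.minAreaRect((cast(f,hole,.135)[:,:2]*1000).astype(np.float32)); print("window",tj(q[0]),q)
k=((hsv[...,1]>150)&((hsv[...,0]<6)|(hsv[...,0]>173))).astype(np.uint8)
q=rect(f,k,(225,155,255,190),.115)[0]; print("pad",tj(q[0]),q)
p=s["ee_pos"][:2]*1000-O; print("tcp jig",p@ex,p@ey)
cv2.imwrite("pics/t4.png",cv2.resize(f["img"][110:250,190:345,::-1],(664,600),interpolation=cv2.INTER_CUBIC))
```

```text
[ 0.43487484 -0.29131994  0.20328923] [179.62042534   0.23610168  76.83915005]
O [506.8  17.7] ey ang 76.9 guard [170.7 225.9]
board [ -4.22139975 -32.83190369] [[-136.0, 19.2], [-97.9, -139.0], [127.5, -84.8], [89.5, 73.4]] ((495.2864990234375, -13.358062744140625), (231.86964416503906, 162.72174072265625), 0.4186806082725525)
window [ 0.3938877  64.69203561] ((521.8832397460938, 80.58251953125), (107.56041717529297, 107.89440155029297), 77.29325866699219)
pad [-2.17771126 71.40776129] ((520.9005126953125, 87.70630645751953), (31.224803924560547, 31.040557861328125), 0.44056397676467896)
tcp jig -0.06764669921153245 -317.25257657514896
```

View pics/t4.png

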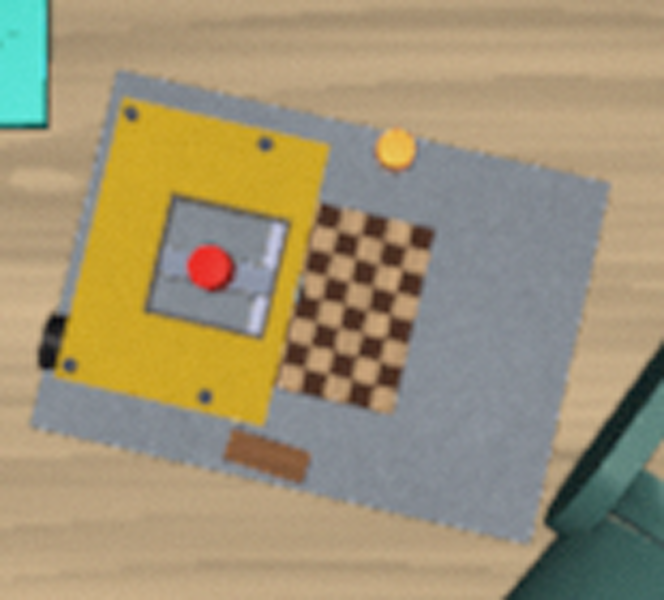

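Run:
```python
from m import *
f=r.grab_frame("top"); m,tj,ex,ey,O=measure(f)
v,u=np.where((m["wood"]>0)&(m["yel"]==0))
p=tj(cast(f,np.stack([u,v],-1),.048)[:,:2]*1000)
p=p[(abs(p[:,0])<105)&(p[:,1]>-125)&(p[:,1]<-5)]
for a in range(-96,-20,15):
    q=p[(p[:,1]>=a)&(p[:,1]<a+15)]; print(a,np.percentile(q[:,0],[1,99]).round(1))
for a in range(-70,70,28):
    q=p[(p[:,0]>=a)&(p[:,0]<a+28)]; print("rear",a,np.sort(q[:,1])[:3].round(1))
s=r.observe();p=s["ee_pos"][:2]*1000-O; print("tcp jig",p@ex,p@ey,s["ee_pos"][2])
```

```text
O [507.   17.8] ey ang 77.05 guard [170.8 225.7]
-96 [-76.8  77.9]
-81 [-75.8  79. ]
-66 [-77.2  78.5]
-51 [-76.2  77.9]
-36 [-76.8  79. ]
-21 [-77.4  77.4]
rear -70 [-99.2 -98.4 -97.6]
rear -42 [-99.8 -99.  -98.7]
rear -14 [-99.5 -98.7 -98.4]
rear 14 [-99.8 -99.  -98.4]
rear 42 [-99.5 -98.7 -97.9]
tcp jig -0.8887659343556288 -315.54853545265337 0.2004797637775801
```

>>> {"api": "move_arm", "payload": {"moves": [[255,[0,0,-10],0],[255,[20,0,-10],0],[255,[35,0,0],0],[255,[35,0,0],0],[255,[35,0,0],0],[255,[35,0,0],0],[255,[35,0,0],0],[255,[35,0,0],0]]}}

```text
time: 8.25
ee_pos: [0.4869, -0.0593, 0.2144]
tool_rot: [-179.9, -0.0, 77.0]
force: [1.0, -0.7, -0.3]
width: 0.0
grasp_force: 0.0
```

>>> {"api": "move_arm", "payload": {"moves": [[255,[35,0,0],0],[255,[35,0,0],0],[255,[35,0,0],0],[255,[30,0,0],0],[255,[15,0,0],0],[255,[0,0,0],0],[255,[0,0,0],0]]}}

```text
time: 8.95
ee_pos: [0.5209, 0.0843, 0.2146]
tool_rot: [-180.0, 0.0, 77.0]
force: [-0.6, -0.5, -0.1]
width: 0.0
grasp_force: 0.0
```

Run:
```python
from m import *
s=r.observe(); O=np.array([507.,18.2]);a=np.radians(76.92);ey=np.array([np.cos(a),np.sin(a)]);ex=np.array([ey[1],-ey[0]])
p=s["ee_pos"][:2]*1000-O; print("tcp jig",p@ex,p@ey,s["ee_pos"][2],s["width"])
f=r.grab_frame("scene")
cv2.imwrite("pics/s5.png",cv2.resize(f["img"][130:250,190:334,::-1],(720,600),interpolation=cv2.INTER_CUBIC))
```

```text
tcp jig -1.4498705008904693 67.51587119862567 0.21464341618379226 4.9566498691509934e-05
```

View pics/s5.png

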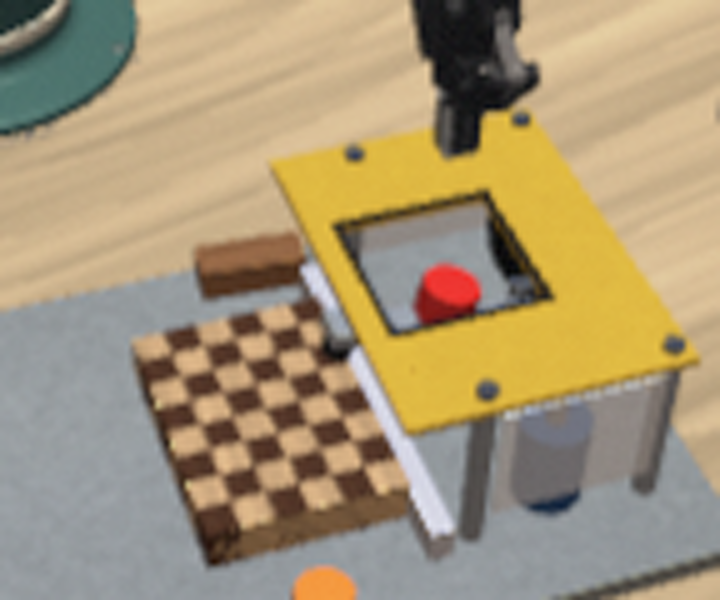

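Board is centred (x≈+0.7 mm) and square. The fingers are above the window, at jig (-1.4, 67.5).

>>> {"api": "move_arm", "payload": {"moves": [[255,[-1,1,20],0],[255,[0,0,25],0],[255,[0,0,20],0],[255,[0,0,15],0],[255,[0,0,10],0],[255,[0,0,4],0],[255,[0,0,3],0],[255,[0,0,0],0]]}}

```text
time: 9.8
ee_pos: [0.5222, 0.0831, 0.1186]
tool_rot: [180.0, -0.0, 76.9]
force: [-0.0, 0.1, -0.0]
width: 0.0
grasp_force: 0.0
```

>>> {"api": "move_arm", "payload": {"moves": [[255,[0,0,3],0],[255,[0,0,3],0],[255,[0,0,2],0],[255,[0,0,2],0],[255,[0,0,2],0],[255,[0,0,1],0],[255,[0,0,1],0],[255,[0,0,0],0]]}}

```text
time: 10.6
ee_pos: [0.5219, 0.0832, 0.1039]
tool_rot: [-180.0, 0.0, 76.9]
force: [-0.3, -1.6, 2.4]
width: -0.0
grasp_force: 1.2
```

>>> {"api": "move_arm", "payload": {"moves": [[255,[0,0,1],0],[255,[0,0,1],0],[255,[0,0,1],0],[255,[0,0,1],0],[255,[0,0,1],0],[255,[0,0,0],0]]}}

```text
time: 11.2
ee_pos: [0.5219, 0.0832, 0.0989]
tool_rot: [-180.0, -0.0, 76.9]
force: [-0.0, -1.9, 1.9]
width: 0.0001
grasp_force: 1.1
```

>>> {"api": "move_arm", "payload": {"moves": [[255,[0,0,1],0],[255,[0,0,1],0],[255,[0,0,0],0]]}}

```text
time: 11.5
ee_pos: [0.522, 0.0832, 0.097]
tool_rot: [180.0, -0.0, 76.9]
force: [-1.0, -2.8, 4.3]
width: -0.0002
grasp_force: 2.4
```

>>> {"api": "move_arm", "payload": {"moves": [[255,[0,0,1],0],[255,[0,0,0],0],[255,[0,0,0],0]]}}

```text
time: 11.8
ee_pos: [0.5221, 0.0832, 0.097]
tool_rot: [180.0, -0.0, 76.9]
force: [-6.0, -4.1, 15.1]
width: -0.0001
grasp_force: 7.4
```

>>> {"api": "move_arm", "payload": {"moves": [[255,[0,0,1],0],[255,[0,0,0],0],[255,[0,0,0],0]]}}

```text
time: 12.1
ee_pos: [0.5221, 0.0832, 0.0969]
tool_rot: [180.0, -0.0, 76.9]
force: [-11.7, -4.4, 25.4]
width: -0.0
grasp_force: 12.4
```

The force jumped to 25 N at 97 mm, the height where the foot rests on the board. I'll draw straight up.

>>> {"api": "move_arm", "payload": {"moves": [[255,[0,0,-2],0],[255,[0,0,-3],0],[255,[0,0,-10],0],[255,[0,0,-25],0],[255,[0,0,-35],0],[255,[0,0,-35],0],[255,[0,0,-20],0],[255,[0,0,0],0]]}}

```text
time: 12.9
ee_pos: [0.5229, 0.0834, 0.2288]
tool_rot: [179.7, -0.1, 76.9]
force: [-0.4, 0.5, -0.4]
width: -0.0002
grasp_force: 0.0
```

>>> {"api": "move_arm", "payload": {"moves": [[255,[-35,0,0],0],[255,[-35,0,0],0],[255,[-35,0,0],0],[255,[-35,0,0],0],[255,[-35,0,0],0],[255,[-35,0,0],0],[255,[-35,0,0],0],[255,[-35,0,0],0]]}}

```text
time: 13.7
ee_pos: [0.4578, -0.1907, 0.2243]
tool_rot: [-180.0, -0.0, 76.9]
force: [0.5, -0.7, -0.2]
width: 0.0001
grasp_force: 0.0
```

>>> {"api": "move_arm", "payload": {"moves": [[255,[-35,0,0],0],[255,[-35,0,0],0],[255,[-20,0,0],0],[255,[0,0,0],0],[255,[0,0,0],0]]}}

```text
time: 14.2
ee_pos: [0.438, -0.277, 0.2243]
tool_rot: [-179.9, -0.0, 76.9]
force: [0.5, 0.5, 0.6]
width: -0.0001
grasp_force: 0.0
```

Run:
```python
from m import *
f=r.grab_frame("top"); m,tj,ex,ey,O=measure(f)
v,u=np.where((m["wood"]>0)&(m["yel"]==0))
p=tj(cast(f,np.stack([u,v],-1),.048)[:,:2]*1000)
p=p[(abs(p[:,0])<105)&(p[:,1]>-125)&(p[:,1]<-5)]
print(np.percentile(p[:,0],[1,99]))
for a in range(-70,70,28): print("rear",np.sort(p[(p[:,0]>=a)&(p[:,0]<a+28)][:,1])[:3].round(1))
W=cloud(f); print("pad",np.nanmedian(W[170:175,237:242].reshape(-1,3),0))
f=r.grab_frame("scene"); print(r.observe()["force"])
cv2.imwrite("pics/s6.png",cv2.resize(f["img"][130:250,190:334,::-1],(720,600),interpolation=cv2.INTER_CUBIC))
```

```text
O [507.   17.8] ey ang 77.01 guard [170.8 225.8]
[-76.55770767  78.71985138]
rear [-99.2 -98.4 -97.6]
rear [-99.7 -98.9 -98.7]
rear [-99.4 -98.6 -98.4]
rear [-99.7 -98.9 -98.3]
rear [-99.4 -98.6 -97.8]
pad [0.52471611 0.08712285 0.09747736]
[ 0.93968986  0.42078156 -0.34618023]
```

View pics/s6.png

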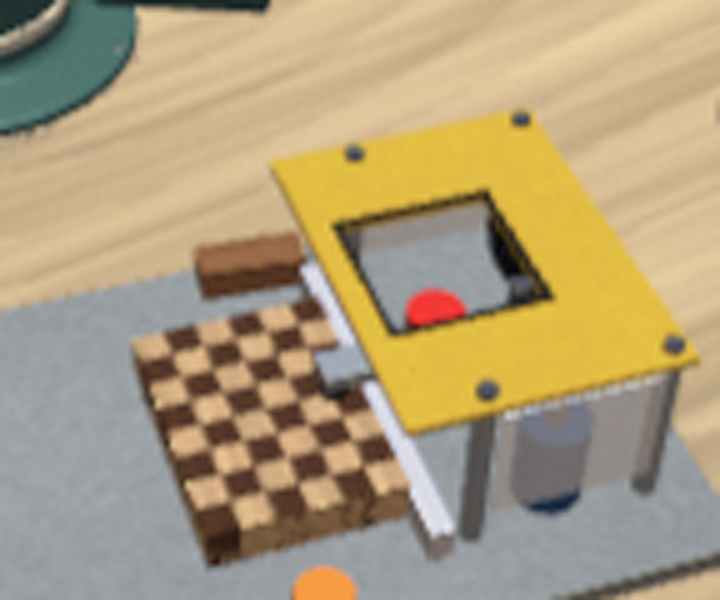

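The lever foot at (340,375) rests on the board and the pad is at 97.5 mm. The board is still flush and the hand is clear.

```bash
python3 -c "
from bench import r
print(r.finish_job())"
```

```text
the job is handed in; nothing more can be done
None
```

The board is flat against the fence and within about 1 mm of centre, the lever's foot rests on it, the hand is clear, and the job was handed in at about 14 s; no verdict came back.

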